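# Seat the printing board in its bed and lock it

## Robot

A 6-joint arm with a two-finger parallel gripper is mounted at the origin on the work surface. World frame = base frame: x ahead of the robot, y to its left, z up, the work surface at z = 0. Lengths are in m, angles in rad, forces in N, time in s.
With the tool pointing down it reaches from about 0.25 to 0.775 m from the base axis. Payload 4 kg.
Tool frame: the origin (TCP) lies at the very end of the fingers, on their centre line; the grasp point (between the pads) lies pinch_z behind it (pinch_z is the distance from the TCP to the grasp point, in m); z points along the fingers, y is the line along which they close (so a half turn about z gives the same grasp; the last joint's range is limited). The gripper opens to 85 mm and grips with 20 to 120 N. Pads are 22 mm wide; open, the fingers measure 114 mm over their backs; the gripper's body (76 mm by 85 mm) begins 54 mm behind the grasp point. The pads swing forward as they close: fully open they stand 13 mm farther back than shut.
Start: joints at [-0.103, 0.087, 1.371, -0, 1.684, -0.103], TCP at [0.55, -0, 0.193] pointing down, gripper open.
Joint ranges: [-3.1, 3.1], [-0.76, 2.03], [0.27, 2.55], [-1.08, 4.22], [0.17, 2.65], [-2.57, 2.57]. Speed limits (rad/s): [2.79, 2.79, 3.14, 3.14, 3.14, 3.14].

## Interface

Orientations are given as [roll, pitch, yaw] about the fixed x, y, z axes, in that order (R = Rz(yaw) Ry(pitch) Rx(roll)).
In Python, from bench import * gives the robot as it stands.
- The arm moves only by the tool jog_arm, never from a script. Its arguments are lists of equal length, an entry for each row: "delta_pos": the shift along the tool's x, y, z in m, a list of three; "turn": the turn about the tool's z in degrees. In form: {"delta_pos": [[x, y, z], ...], "turn": [turn, ...]}. A call has 1 to 20 rows; each row shifts and turns the commanded pose from where the row before left it, along the tool's axes as they then stand; what a row does not reach is not made up. A row lasts 1/8 s, in which the tool goes at most 62.5 mm and 10.7 degrees, less where a joint would pass 70% of its speed; a pose out of reach is approached as far as the arm can. A call is refused whole if a number of a shift passes 0.0625 or a number of a turn 10.7, either way. A call with a gripper value outside its range is refused whole. "hand" is the closure, from 0 (fully open) to 1 (shut), set as the call begins (left out, the last holds). The fingers move at their own pace and stop on an object; "force" is the grip in N (left out, the last holds). Time passes only in rows, so rows that do not move let the fingers close. It gives the time, the measured TCP pose, the force, the opening and the grip force at its end, in the units of the state.
- get_obs(): the state, without advancing time (a new reading comes with each control period).
- read_camera(name): name is "scene" or "side" or "wrist"; returns a dict with "frame" (480x640x3 uint8, blue, green, red), "mtx" (3x3 intrinsics, pixels), "camera_from_world" (4x4, takes a point from world to camera coordinates). Camera axes: x right, y down, z forward; pixel columns grow to the right and rows downward; lengths in m; the calibration is good to about 2 mm. A picture is of the moment at which its call begins. There is no depth.
- sign_off(): hands the job in; it is judged then, once.
The state is a dict: "t": time; "joints": joint angles; "dq": joint speeds; "tau": joint torques, N m; "ee_pos": TCP position; "ee_rot": TCP orientation; "ft_force": force on the tool from outside, world axes, zero at the start; "wrist_torque": the same for the moment, N m; "grip_width": opening from 0.0 (shut) to 1.0 (fully open); "gripper_force": force on a finger pad.
Only numpy, scipy, OpenCV 4.12 (cv2) and the standard library are available. Lean on these libraries where they do the work, as an engineer would, in place of code of your own. Each camera call takes 0.05 s, during which the arm holds its last target. There are 200 camera calls.

## Task

With a fingertip, push the carrier board with the lino block along the rails of the wooden printing bed, towards the head block, until it drops into its locating notches and lies flush between the rails. Then push the post of the steel turn catch round with a fingertip until the catch lies fully across the board's end, at its stop. Push gently, do not grip or lift anything, leave the other things on the table where they stand, and finish clear of everything.

Things in the scene. Friction and masses are not known exactly. Their poses are not given: they have to be found in the camera images.
- bed: Fixed wooden printing bed, 415 mm along its y, 165 mm along x. Origin on the table, z up; +y is the slide direction, towards the head block (about the robot's left, yawed up to 17 degrees). Four runners along y, each 18 mm wide, at x = +-27 and +-46 mm, tops 22 mm above the table. Head block at y = 152 to 188 mm, 40 mm high; the tail end (y = -225 mm) is open.
- rail_top (a point): Middle of the top of the robot-side side rail, 37 mm above the table (bed x = -68.5, y = -35 mm). The two side rails are 14 mm wide, their inner faces at bed x = +-61.5 mm, and run from y = -222 to 152 mm; they guide the board with 1.5 mm play each side.
- notch (a point): Centre of the far front notch, at runner-top height. Each runner has one gap 23 mm long down to the 10 mm base: in the outer runners at bed y = 125 mm, in the inner ones at y = 15 mm.
- seat (a point): Where the board's origin lies when seated: bed x = 0, y = 70, z = 22 mm. Axes as the bed's. In the notches the board has about 2.5 mm play either way.
- board: Loose plywood carrier board, 120 (x) by 150 (y) by 15 mm, 0.2 to 0.42 kg, a 90 x 92 x 8 mm lino block glued on top. Origin: centre of the plywood's underside; axes as the bed's. On its four 8 mm feet it slides with the origin 30 mm above the table; when all feet meet their notches it drops 8 mm and its plywood top is flush with the side rails. Starts 90 to 170 mm short of the seat.
- tail (a point): Middle of the board's tail (-y) end face, 75 mm behind its origin, 7.5 mm above the plywood's underside: the place to push, with the fingertip between the side rails just above the runners. Sliding takes up to about 5 N.
- catch (a joint): Angle of the steel turn catch, rad: 0 = along the bed's +x, 1.571 = hard stop, along the bed's -y over the board's end; grows clockwise seen from above. Starts open at -0.6 to 0. Stiff (0.05 N m), stays where left. Flat bar 18 mm wide, 58 mm from pivot to tip, 40 to 50 mm above the table: passes 3 mm over a seated board, is blocked by one not dropped.
- catch_post (a point): Centre of the top of the catch's upright steel post, 80 mm above the table. Post 12 mm thick, standing 30 mm above the bar, 48 mm from the pivot.
- catch_pivot (a point): The catch's pivot axis, at the bar's top, 50 mm above the table (bed x = 0, y = 169 mm); its bolt head stands 4 mm higher.
- roller: ink roller lying on its side near the bed's robot-side edge: black rubber cylinder 70 mm long, 32 mm thick, wooden handle, about 140 mm long in all. Bystander. Origin at its underside.
- gouge: carving gouge lying on the table along the bed's far edge: wooden handle 62 mm, steel blade 60 mm, 18 mm high. Bystander. Origin at its underside.
- ink_jar: small jar, 52 mm across, 55 mm high, on the table by the bed's far edge near the head block. Bystander. Origin at its underside.
- water_bottle: blue water bottle, 72 mm across, 230 mm high, to the left. Bystander. Origin at its underside.
- pencil_cup: white cup, 72 mm across, 95 mm high, to the right. Bystander. Origin at its underside.
- paint_bottle: small paint bottle, 48 mm across, 130 mm high, to the left. Bystander. Origin at its underside.
- spare_block: spare wooden block 120 x 90 x 22 mm lying on the right. Bystander. Origin at its underside.

How it is judged:
By the outcome, as a careful person would: the job done as asked, in the order asked, and still so for the second after the job is handed in, with the robot touching nothing.
It also fails if it takes over 45 s, if anything falls off the work surface, if the arm or the gripper's body presses on something with over 40 N, if the wrist force passes 120 N, or if a joint passes its speed limit or range.

## Working session

There is one attempt and no reset: what is moved stays moved. The work goes in short steps, Python scripts to look and compute and a tool call to move; the robot and the scene stay as the last step left them, time stands still between calls to the robot, and variables do not carry over. Pictures are saved under pics/ and viewed, at most 10 in all, crops included, and the job is handed in when it is done.

Besides the shell and the picture viewer there is one more tool, called after ">>>" by a JSON object that holds its "api" and its "payload". jog_arm: Moves the arm, as the interface text tells. Its arguments: {"type":"object","properties":{"delta_pos":{"type":"array"},"turn":{"type":"array"},"hand":{"type":"number"},"force":{"type":"number"}},"required":["delta_pos","turn"]}

```bash
mkdir -p pics; ls
python3 - <<'E'
from bench import *
import cv2,numpy as np
o=get_obs();print({k:np.round(v,3) for k,v in o.items()})
for n in ["scene","side"]:
    r=read_camera(n);cv2.imwrite(f"pics/{n}0.png",r["frame"]);np.savez(f"{n}.npz",m=r["mtx"],T=r["camera_from_world"]);print(n,r["mtx"],np.round(r["camera_from_world"],3))
E
```

```text
pics
{'t': np.float64(0.0), 'joints': array([-0.103,  0.088,  1.372,  0.   ,  1.684, -0.103]), 'dq': array([-0.   , -0.   , -0.002, -0.   ,  0.   , -0.   ]), 'tau': array([ 0.0000e+00, -3.5186e+01, -3.1328e+01,  0.0000e+00,  1.1000e-02,
        0.0000e+00]), 'ee_pos': array([0.549, 0.   , 0.192]), 'ee_rot': array([-3.139, -0.   ,  1.571]), 'ft_force': array([ 0.5  , -0.4  ,  0.568]), 'wrist_torque': array([ 0.079, -0.046,  0.003]), 'gripper_force': np.float64(0.0), 'grip_width': np.float64(1.0)}
scene [[578.13649889   0.         320.92972302]
 [  0.         578.13649889 234.11647261]
 [  0.           0.           1.        ]] [[-0.336  0.942  0.011  0.19 ]
 [ 0.589  0.219 -0.778 -0.263]
 [-0.735 -0.255 -0.628  1.883]
 [ 0.     0.     0.     1.   ]]
side [[599.19264443   0.         309.35039964]
 [  0.         599.19264443 242.90002615]
 [  0.           0.           1.        ]] [[ 0.809 -0.588  0.017 -0.449]
 [-0.318 -0.461 -0.828  0.265]
 [ 0.495  0.665 -0.56   1.393]
 [ 0.     0.     0.     1.   ]]
```

View pics/scene0.png

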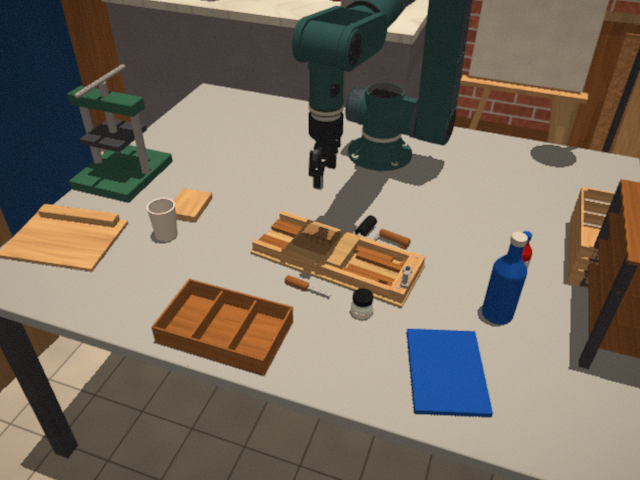

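View pics/side0.png

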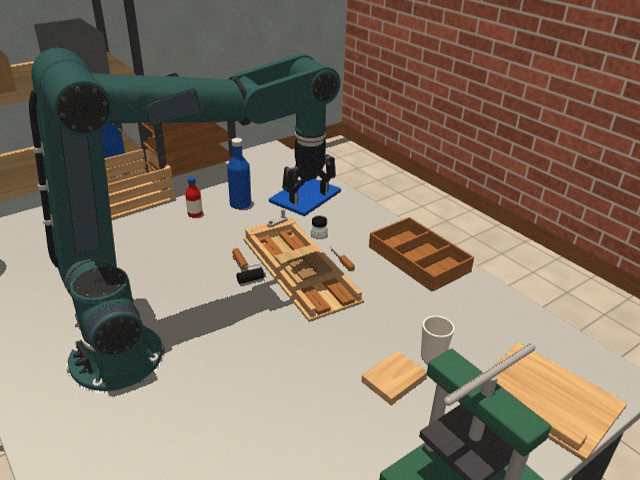

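The scene view shows the bed from about (252,250) to (424,290), with the board near (318,240) and the post near (407,270). The side view shows the bed from (245,230) to (362,300). I'll zoom in on both.

Run:
```python
import cv2
a=cv2.imread("pics/scene0.png")[205:305,240:440];cv2.imwrite("pics/sc1.png",cv2.resize(a,None,fx=4,fy=4,interpolation=cv2.INTER_CUBIC))
a=cv2.imread("pics/side0.png")[200:325,225:375];cv2.imwrite("pics/si1.png",cv2.resize(a,None,fx=4.8,fy=4.8,interpolation=cv2.INTER_CUBIC))
```

```text
(no output)
```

View pics/sc1.png

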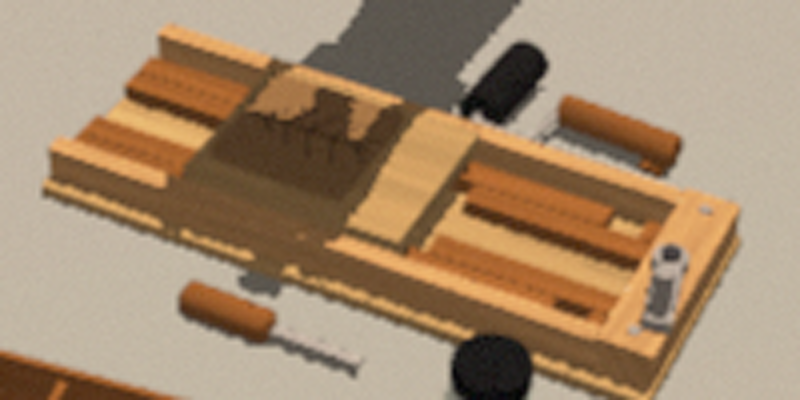

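View pics/si1.png

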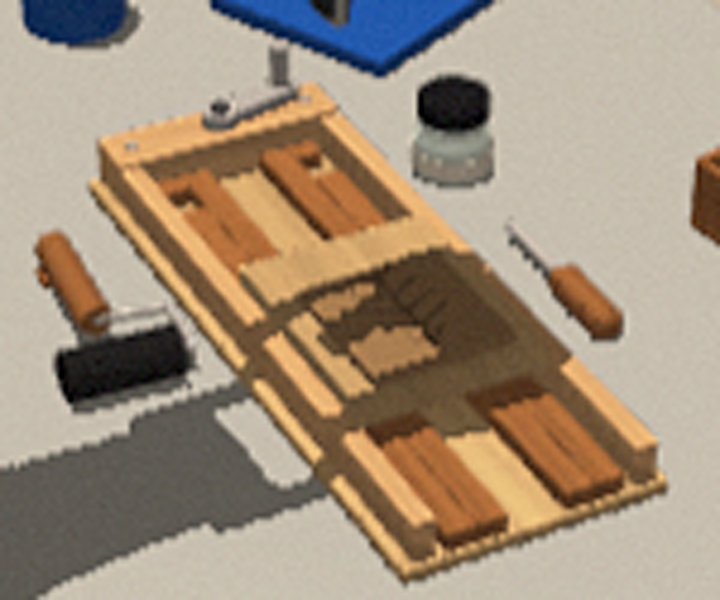

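The crops show the bed's corners, the rail ends, the board's lead edge (scene crop (475,135) to (405,245), side crop (242,268) to (408,213)) and the post top (scene crop (672,250), side crop (278,48)). Next I'll fit the bed pose from these.

```bash
cat > h.py <<'E'
import numpy as np
from scipy.optimize import least_squares
C={n:np.load(f"{n}.npz") for n in("scene","side")}
def proj(m,T,P):
    P=np.atleast_2d(P);c=P@T[:3,:3].T+T[:3,3];u=c@m.T;return u[:,:2]/u[:,2:]
def crop(n,p): return np.array(p)/4+[240,205] if n=="scene" else np.array(p)/4.8+[225,200]
def w_from_b(b,P):
    c,s=np.cos(b[2]),np.sin(b[2]);P=np.array(P,float);return np.array([b[0]+c*P[0]-s*P[1],b[1]+s*P[0]+c*P[1],P[2]])
E
python3 - <<'E'
from h import *
L=[("scene",(45,190),(82.5,-225,5)),("scene",(163,27),(-75.5,-222,37)),("scene",(52,142),(75.5,-222,37)),
("scene",(645,398),(82.5,190,0)),("side",(408,578),(-82.5,-225,0)),("side",(665,487),(82.5,-225,0)),
("side",(92,183),(-82.5,190,10)),("side",(437,520),(-61.5,-222,37)),("side",(657,442),(75.5,-222,37)),
("scene",(742,207),(-1,188,40)),("scene",(655,352),(1,188,40)),("side",(102,140),(-1,188,40)),("side",(322,85),(1,188,40))]
def res(v):
    r=[]
    for n,p,P in L:
        P=np.array(P,float)
        if abs(P[0])==1:P[0]*=v[3]*1000
        r.append(proj(C[n]["m"],C[n]["T"],w_from_b(v,P/1000))[0]-crop(n,p))
    return np.concatenate(r)
s=least_squares(res,[.55,0,0,.08],loss="soft_l1");print(s.x,np.degrees(s.x[2]));print(np.round(s.fun.reshape(-1,2),1))
b=s.x[:3];np.save("bed.npy",b)
def fit(obs,f,x0):
    q=least_squares(lambda v:np.concatenate([proj(C[n]["m"],C[n]["T"],f(v,k))[0]-crop(n,p) for n,p,k in obs]),x0);print(q.x,np.round(q.fun,1));return q.x
y=fit([("scene",(475,135),-.06),("scene",(405,247),.06),("side",(242,268),-.06),("side",(408,213),.06)],lambda v,k:w_from_b(b,(k+v[1],v[0],.045)),[0,0])
print("board y",y[0]-.075,"short",.07-(y[0]-.075))
a=fit([("scene",(672,250),0),("side",(279,48),0)],lambda v,k:w_from_b(b,(.048*np.cos(v[0]),.169-.048*np.sin(v[0]),.08)),[-.3])
print("catch",a,"post",w_from_b(b,(.048*np.cos(a[0]),.169-.048*np.sin(a[0]),.08)))
for nm,P in dict(tail=(0,y[0]-.15,.0375),seat=(0,.07,.022),seattail=(0,-.005,.03),pivot=(0,.169,.05)).items(): print(nm,w_from_b(b,P).round(4))
E
```

```text
[ 0.54899374  0.05327991 -0.13054628  0.07295017] -7.479750989973927
[[-1.4  0.1]
 [ 0.7 -1.3]
 [-1.5  1.3]
 [ 0.1  4.3]
 [-1.2  1.8]
 [ 0.6  1.4]
 [-1.2 -0.6]
 [-0.2 -0.6]
 [ 0.3 -0.2]
 [-0.7 -0.2]
 [-0.   0.6]
 [-0.5 -0.5]
 [-2.7 -0.7]]
[0.02019219 0.00078881] [ 1.7 -0.8 -1.2 -0.8 -1.  -0.8  2.2 -0.4]
board y -0.05480781202095376 short 0.12480781202095376
[-0.24526595] [-1.4  5.3 -0.4 -1.1]
catch [-0.24526595] post [0.61867794 0.22633635 0.08      ]
tail [ 0.5321 -0.0754  0.0375]
seat [0.5581 0.1227 0.022 ]
seattail [0.5483 0.0483 0.03  ]
pivot [0.571  0.2208 0.05  ]
```

Bed pose fitted: (0.549, 0.053), yaw -7.5°. The board is about 125 mm short of the seat and the catch is at about -0.25. I'll shut the fingers, align the tool with the bed (tool x = bed y, tool y = bed x), move behind the tail and take a closer look.

>>> {"api": "jog_arm", "payload": {"delta_pos": [[0,0,0],[-0.04,-0.002,0],[-0.04,-0.003,0],[-0.033,-0.002,0],[0,0,0],[0,0,0]], "turn": [7.5,0,0,0,0,0], "hand": 1, "force": 30}}

```text
t: 0.85
ee_pos: [0.5282, -0.1106, 0.1925]
ee_rot: [-3.141, -0.001, 1.44]
ft_force: [0.2, 0.5, -0.3]
grip_width: 0.005
gripper_force: 0.0
```

```bash
cat > look.py <<'E'
from bench import *
import cv2,sys
from h import *
b=np.load("bed.npy");o=get_obs();p=o["ee_pos"]-[b[0],b[1],0];c,s=np.cos(b[2]),np.sin(b[2])
print("t",o["t"],"bed TCP mm",np.round(1e3*np.array([c*p[0]+s*p[1],-s*p[0]+c*p[1],p[2]]),1),"rot",np.round(o["ee_rot"],3),"f",np.round(o["ft_force"],1),"grip",o["grip_width"])
if len(sys.argv)>1:
    r=read_camera(sys.argv[1]);f=r["frame"].copy();m,T=r["mtx"],r["camera_from_world"];np.savez("last.npz",m=m,T=T,f=f)
    def dot(P,col):
        q=proj(m,T,w_from_b(b,np.array(P)/1e3))[0]
        if np.all(abs(q)<2000):cv2.circle(f,(int(round(q[0])),int(round(q[1]))),3,col,1)
    for P in [(-75.5,-222,37),(-61.5,-222,37),(61.5,-222,37),(75.5,-222,37),(-82.5,-225,10),(82.5,-225,10)]:dot(P,(0,255,0))
    for P in [(-61.5,152,40),(61.5,152,40),(0,169,54)]:dot(P,(255,0,0))
    for P in [(-60,-130,45),(60,-130,45),(-60,20,45),(60,20,45)]:dot(P,(0,0,255))
    a=-.245
    dot((48*np.cos(a),169-48*np.sin(a),80),(255,0,255))
    cv2.imwrite(sys.argv[2],f)
E
python3 look.py wrist pics/w1.png
```

```text
t 0.85 bed TCP mm [   0.7 -165.2  192.5] rot [-3.141e+00 -1.000e-03  1.440e+00] f [ 0.2  0.5 -0.3] grip 0.004722227921442297
```

View pics/w1.png

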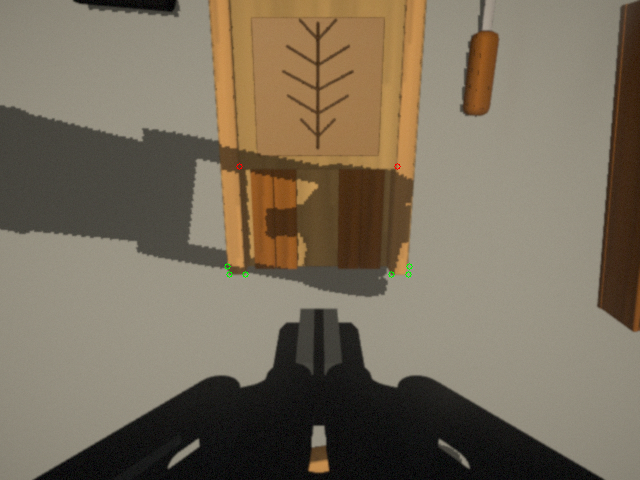

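The overlay agrees with the rails (ends at row ~270) and the board's tail edge (row ~167), to within a couple of mm. The fingertips are centred at column 319. I'll descend behind the tail and start pushing gently.

>>> {"api": "jog_arm", "payload": {"delta_pos": [[0,-0.001,0.06],[0,0,0.06],[0,0,0.035],[0,0,0.009],[0,0,0],[0.008,0,0],[0.008,0,0],[0.008,0,0],[0.006,0,0],[0.006,0,0],[0,0,0]], "turn": [0,0,0,0,0,0,0,0,0,0,0]}}

```text
t: 2.28
ee_pos: [0.532, -0.0748, 0.0289]
ee_rot: [-3.142, -0.0, 1.441]
ft_force: [-0.5, -0.6, -0.2]
grip_width: 0.003
gripper_force: 0.0
```

```bash
python3 look.py
```

```text
t 2.275 bed TCP mm [-1.000e-01 -1.292e+02  2.890e+01] rot [-3.142 -0.     1.441] f [-0.5 -0.6 -0.2] grip 0.003208595304928508
```

>>> {"api": "jog_arm", "payload": {"delta_pos": [[0.006,0,0.001],[0.006,0,0],[0.006,0,0],[0.006,0,0],[0.006,0,0],[0.006,0,0]], "turn": [0,0,0,0,0,0]}}

```text
t: 3.02
ee_pos: [0.5368, -0.0392, 0.028]
ee_rot: [3.141, -0.0, 1.44]
ft_force: [-0.1, -0.4, 0.7]
grip_width: -0.001
gripper_force: 0.0
```

```bash
python3 look.py wrist pics/w2.png
```

```text
t 3.025 bed TCP mm [ -0.  -93.3  28. ] rot [ 3.141 -0.     1.44 ] f [-0.1 -0.4  0.7] grip -0.001106059453034917
```

View pics/w2.png

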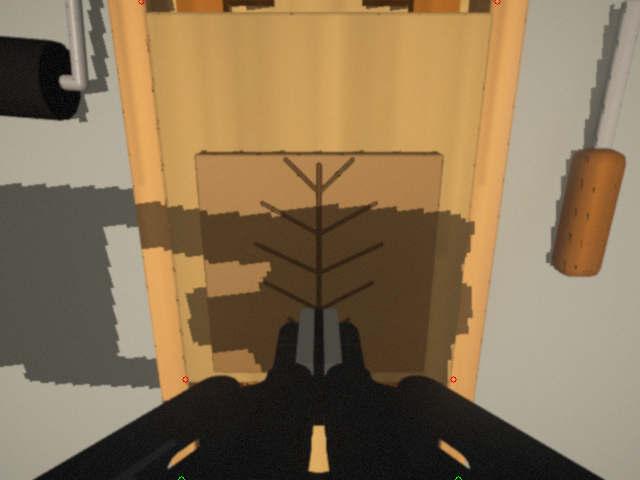

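The picture is odd: the board's lead edge (row ~12) and tail (row ~383) sit at their original marks although the TCP has moved on, so I'll check the geometry before moving.

Run:
```python
from h import *
from bench import *
b=np.load("bed.npy");d=np.load("last.npz");m,T=d["m"],d["T"]
o=get_obs();print("TCP px",proj(m,T,o["ee_pos"]))
cam=-T[:3,:3].T@T[:3,3];c,s=np.cos(b[2]),np.sin(b[2]);R=np.array([[c,s],[-s,c]])
print("cam bed",R@(cam[:2]-b[:2]),cam[2],"fwd",np.round(T[2,:3],2))
def ray(px,z):
    dd=T[:3,:3].T@np.linalg.solve(m,[*px,1]);P=cam+dd*(z-cam[2])/dd[2];return np.round(1e3*(R@(P[:2]-b[:2])),1)
for n,p,z in [("lead L",(148,13),.045),("lead R",(490,13),.045),("lino lead L",(196,153),.053),("lino lead R",(442,153),.053),("lino tail",(214,372),.053),("gouge end",(580,275),.009),("lead L z37",(148,13),.037),("headrun",(319,5),.022)]:print(n,ray(p,z))
```

```text
TCP px [[319.08038393 286.88670394]]
cam bed [-0.00035034 -0.01213983] 0.20814854314464115 fwd [-0.04 -0.31 -0.95]
lead L [-58.2  16.5]
lead R [58.  16.4]
lino lead L [-43.9 -29.4]
lino lead R [ 43.6 -29.5]
lino tail [ -44.6 -120.6]
gouge end [130.7 -94.7]
lead L z37 [-61.   17.9]
headrun [-0.1 23.2]
```

```bash
python3 look.py side pics/s2.png
python3 - <<'E'
import cv2
a=cv2.imread("pics/s2.png")[180:330,225:375];cv2.imwrite("pics/s2c.png",cv2.resize(a,None,fx=4,fy=4,interpolation=cv2.INTER_CUBIC))
E
```

```text
t 3.075 bed TCP mm [ -0.1 -92.5  27.9] rot [ 3.142e+00 -1.000e-03  1.440e+00] f [-0.6  0.4  0.9] grip -0.001722872348373908
```

View pics/s2c.png

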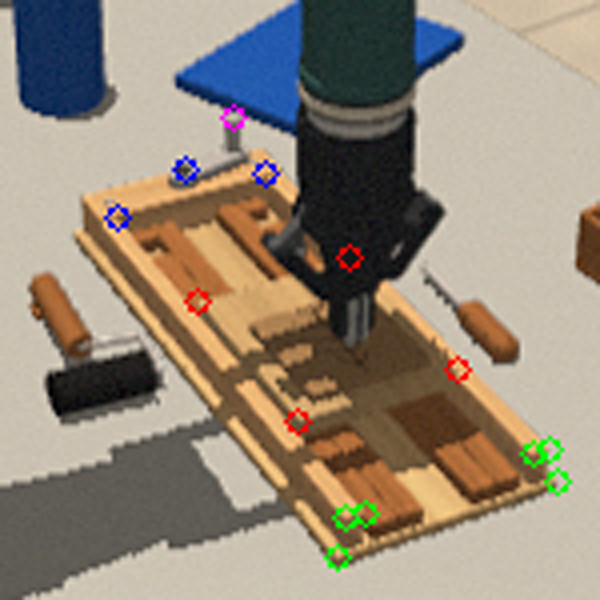

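The side crop shows the fingertips near (355,345), apparently over the lino block. The board hasn't moved and there's no force. I'll compare the visible tip with the reported TCP.

Run:
```python
from h import *
from bench import *
b=np.load("bed.npy");d=np.load("last.npz");o=get_obs();p=o["ee_pos"]
r=read_camera("wrist");mw,Tw=r["mtx"],r["camera_from_world"];ms,Ts=C["side"]["m"],C["side"]["T"]
ux=np.array([-np.sin(b[2]),np.cos(b[2]),0])
for k in range(0,45,5):
    for off in (0,.011):
        P=p+[0,0,k/1e3]+off*ux; print(k,off,"wrist",proj(mw,Tw,P)[0].round(0),"side crop",((proj(ms,Ts,P)[0]-[225,180])*4).round(0))
f=r["frame"];print([tuple(f[y,330]) for y in range(280,330,5)])
```

```text
0 0 wrist [319. 288.] side crop [350. 384.]
0 0.011 wrist [319. 266.] side crop [342. 375.]
5 0 wrist [319. 293.] side crop [350. 378.]
5 0.011 wrist [319. 270.] side crop [342. 369.]
10 0 wrist [319. 298.] side crop [350. 372.]
10 0.011 wrist [319. 274.] side crop [342. 363.]
15 0 wrist [319. 303.] side crop [350. 366.]
15 0.011 wrist [319. 279.] side crop [343. 357.]
20 0 wrist [319. 308.] side crop [351. 360.]
20 0.011 wrist [319. 284.] side crop [343. 351.]
25 0 wrist [319. 314.] side crop [351. 354.]
25 0.011 wrist [319. 289.] side crop [343. 345.]
30 0 wrist [319. 320.] side crop [351. 348.]
30 0.011 wrist [319. 294.] side crop [343. 339.]
35 0 wrist [319. 326.] side crop [351. 342.]
35 0.011 wrist [319. 300.] side crop [343. 333.]
40 0 wrist [319. 333.] side crop [351. 336.]
40 0.011 wrist [319. 306.] side crop [343. 327.]
[(np.uint8(32), np.uint8(54), np.uint8(75)), (np.uint8(32), np.uint8(58), np.uint8(79)), (np.uint8(34), np.uint8(59), np.uint8(79)), (np.uint8(37), np.uint8(59), np.uint8(76)), (np.uint8(36), np.uint8(58), np.uint8(78)), (np.uint8(14), np.uint8(31), np.uint8(46)), (np.uint8(63), np.uint8(72), np.uint8(73)), (np.uint8(62), np.uint8(68), np.uint8(70)), (np.uint8(67), np.uint8(73), np.uint8(73)), (np.uint8(67), np.uint8(75), np.uint8(76))]
```

Both views put the visible fingertip about 28 mm above the reported TCP, which puts it at z≈57 mm, just over the lino. That explains the lack of contact and force. I'll back out upwards and then come down 27 mm lower behind the tail.

>>> {"api": "jog_arm", "payload": {"delta_pos": [[0,0,-0.015],[-0.04,0,0],[-0.035,0,0],[0,0,0.02],[0,0,0.015],[0,0,0.007],[0,0,0],[0,0,0]], "turn": [0,0,0,0,0,0,0,0]}}

```text
t: 4.18
ee_pos: [0.5276, -0.1138, 0.0016]
ee_rot: [3.14, 0.0, 1.441]
ft_force: [-1.0, -0.1, 0.4]
grip_width: 0.001
gripper_force: 0.0
```

```bash
python3 look.py side pics/s3.png
python3 - <<'E'
import cv2
a=cv2.imread("pics/s3.png")[220:320,240:390];cv2.imwrite("pics/s3c.png",cv2.resize(a,None,fx=5,fy=5,interpolation=cv2.INTER_CUBIC))
E
```

```text
t 4.175 bed TCP mm [   0.5 -168.5    1.6] rot [3.14  0.    1.441] f [-1.  -0.1  0.4] grip 0.0007544277863372157
```

View pics/s3c.png

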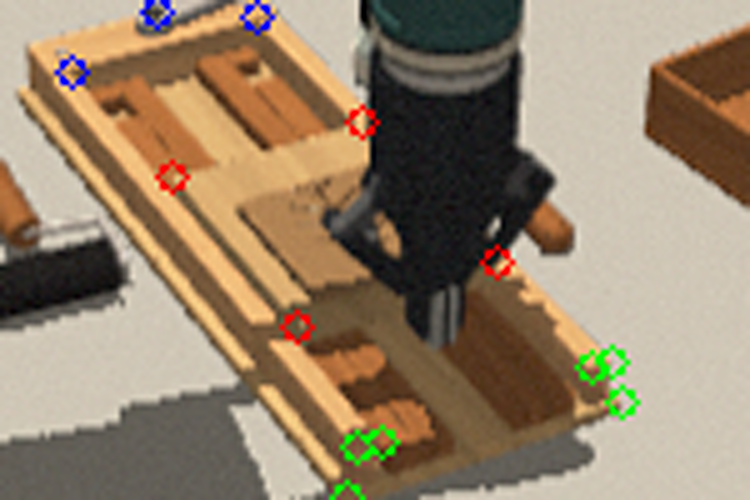

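The fingertips are now at (435,345) in the crop, down between the rails behind the tail and clear of the runners. Pushing forward.

>>> {"api": "jog_arm", "payload": {"delta_pos": [[0.008,0,0],[0.008,0,0],[0.006,0,0],[0.006,0,0],[0.006,0,0],[0.006,0,0],[0.006,0,0]], "turn": [0,0,0,0,0,0,0]}}

```text
t: 5.1
ee_pos: [0.5331, -0.0682, 0.001]
ee_rot: [3.141, 0.0, 1.44]
ft_force: [-0.6, -1.6, 0.1]
grip_width: 0.002
gripper_force: 0.8
```

```bash
python3 look.py
```

```text
t 5.1 bed TCP mm [   0.  -122.5    1. ] rot [3.141 0.    1.44 ] f [-0.6 -1.6  0.1] grip 0.0018772343250551353
```

Contact at about 1.6 N. Pushing on towards the seat.

>>> {"api": "jog_arm", "payload": {"delta_pos": [[0.007,0,0],[0.007,0,0],[0.007,0,0],[0.007,0,0],[0.007,0,0],[0.007,0,0],[0.007,0,0],[0.007,0,0],[0.007,0,0],[0.007,0,0],[0.006,0,0],[0.005,0,0]], "turn": [0,0,0,0,0,0,0,0,0,0,0,0]}}

```text
t: 6.6
ee_pos: [0.5436, 0.0123, 0.001]
ee_rot: [3.141, 0.0, 1.44]
ft_force: [-0.4, -2.6, 0.5]
grip_width: -0.003
gripper_force: 1.0
```

```bash
python3 look.py
```

```text
t 6.6 bed TCP mm [ -0.  -41.3   1. ] rot [3.141 0.    1.44 ] f [-0.4 -2.6  0.5] grip -0.0031172264588677687
```

Pushing steadily at 2.6 N. Now smaller steps near the notches.

>>> {"api": "jog_arm", "payload": {"delta_pos": [[0.004,0,0],[0.004,0,0],[0.004,0,0],[0.003,0,0],[0.003,0,0],[0.002,0,0]], "turn": [0,0,0,0,0,0]}}

```text
t: 7.35
ee_pos: [0.5462, 0.0319, 0.0009]
ee_rot: [3.142, 0.0, 1.44]
ft_force: [-0.6, -1.7, 2.4]
grip_width: -0.001
gripper_force: 1.0
```

```bash
python3 look.py
```

```text
t 7.35 bed TCP mm [ -0.  -21.6   0.9] rot [3.142 0.    1.44 ] f [-0.6 -1.7  2.4] grip -0.001097595286117991
```

>>> {"api": "jog_arm", "payload": {"delta_pos": [[0.0015,0,0],[0.0015,0,0],[0.001,0,0],[0,0,0]], "turn": [0,0,0,0]}}

```text
t: 7.85
ee_pos: [0.5465, 0.0361, 0.0007]
ee_rot: [-3.141, -0.0, 1.44]
ft_force: [-0.4, -0.1, 0.8]
grip_width: -0.0
gripper_force: 0.0
```

```bash
python3 look.py wrist pics/w3.png
python3 - <<'E'
import sys
sys.path.insert(0,".")
from h import *
b=np.load("bed.npy");d=np.load("last.npz");m,T=d["m"],d["T"]
for z in (37,45,53): print(z,[proj(m,T,w_from_b(b,np.array(P)/1e3))[0].round(0).tolist() for P in [(-60,145,z),(60,145,z),(-60,-5,z),(60,-5,z)]])
E
```

```text
t 7.85 bed TCP mm [ -0.3 -17.3   0.7] rot [-3.141 -0.     1.44 ] f [-0.4 -0.1  0.8] grip -0.00023065296147297112
37 [[88.0, -229.0], [552.0, -230.0], [157.0, 298.0], [483.0, 298.0]]
45 [[71.0, -253.0], [570.0, -254.0], [149.0, 308.0], [491.0, 308.0]]
53 [[52.0, -282.0], [590.0, -282.0], [140.0, 319.0], [500.0, 319.0]]
```

View pics/w3.png

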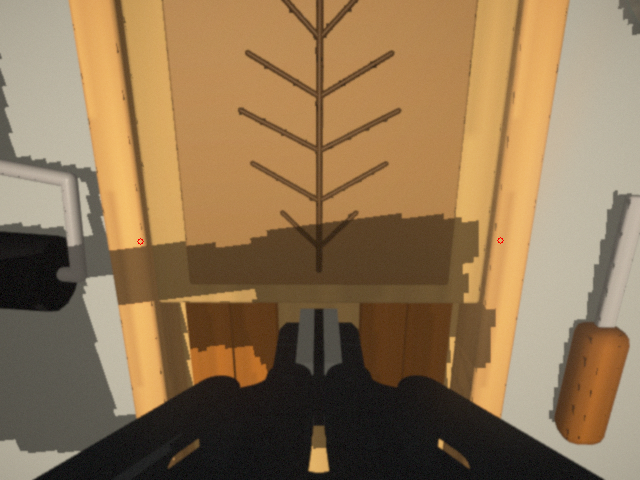

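The lino's tail edge is at row 284, columns 190–447, and the board's tail is at row 303. The board looks flush with the rails and the push force has vanished. I'll check the height at both ends numerically.

Run:
```python
from h import *
from scipy.optimize import brentq
b=np.load("bed.npy");d=np.load("last.npz");m,T=d["m"],d["T"]
cam=-T[:3,:3].T@T[:3,3];c,s=np.cos(b[2]),np.sin(b[2]);R=np.array([[c,s],[-s,c]])
def ray(px,z):
    dd=T[:3,:3].T@np.linalg.solve(m,[*px,1]);P=cam+dd*(z-cam[2])/dd[2];return 1e3*(R@(P[:2]-b[:2]))
for l,r in [((190,284),(447,284)),((163,2),(477,2))]:
    for z in (.045,.053): print(z,"width",(ray(r,z)-ray(l,z))[0].round(1),"y",ray(l,z)[1].round(1))
print("tail edge",[(z,ray((200,303),z).round(1)) for z in(.037,.045)])
pv=w_from_b(b,(0,.169,.05));print("pivot",pv)
```

```text
0.045 width 88.5 y 4.3
0.053 width 83.3 y 7.7
0.045 width 88.2 y 90.4
0.053 width 83.0 y 88.8
tail edge [(0.037, array([-44.5,  -6.9])), (0.045, array([-42.,  -3.]))]
pivot [0.57099345 0.22084187 0.05      ]
```

The board is seated: the lino width reads the same as before at z = 45 mm at both ends, so it dropped 8 mm, and the tail is within the notch play. I'll back off, rise and go over behind the catch post, with the tool turned square to its path.

>>> {"api": "jog_arm", "payload": {"delta_pos": [[-0.02,0,0],[0,0,-0.05],[0,0,-0.05],[0.03,0,-0.02],[0.05,0.01,0],[0.05,0.01,0],[0.05,0.01,0],[0.05,0.01,0],[0.016,0,0],[0,0,0],[0,0,0],[0,0,0]], "turn": [0,0,0,0,0,0,0,0,0,-7,-7,0]}}

```text
t: 9.4
ee_pos: [0.6159, 0.2529, 0.1209]
ee_rot: [-3.141, 0.001, 1.681]
ft_force: [-0.6, -0.3, 0.0]
grip_width: 0.0
gripper_force: 0.0
```

```bash
python3 look.py
python3 - <<'E'
from h import *
from bench import *
b=np.load("bed.npy");print(np.round(get_obs()["joints"],2))
m,T=C["scene"]["m"],C["scene"]["T"];cam=-T[:3,:3].T@T[:3,3]
for n,px in [("bottle",(499,318)),("jar",(362,313)),("paint",(524,260))]:
    d=T[:3,:3].T@np.linalg.solve(m,[*px,1]);print(n,(cam-d*cam[2]/d[2]).round(3))
E
```

```text
t 9.4 bed TCP mm [ 40.4 206.6 120.9] rot [-3.141e+00  1.000e-03  1.681e+00] f [-0.6 -0.3  0. ] grip 6.214624108890064e-05
[ 0.3   0.37  1.18 -0.    1.6   0.19]
bottle [ 0.606  0.448 -0.   ]
jar [0.7   0.149 0.   ]
paint [0.379 0.486 0.   ]
```

>>> {"api": "jog_arm", "payload": {"delta_pos": [[0,0,0.04],[0,0,0.03],[0,0,0.019],[0,0,0],[-0.004,0,0],[-0.003,0,0],[-0.003,0,0],[0,0,0]], "turn": [0,0,0,0,0,0,0,0]}}

```text
t: 10.4
ee_pos: [0.6173, 0.2444, 0.0326]
ee_rot: [3.141, -0.0, 1.684]
ft_force: [0.5, 0.7, -0.6]
grip_width: 0.002
gripper_force: 0.0
```

```bash
python3 look.py side pics/s4.png
```

```text
t 10.4 bed TCP mm [ 42.9 198.4  32.6] rot [ 3.141 -0.     1.684] f [ 0.5  0.7 -0.6] grip 0.002128831121830476
```

>>> {"api": "jog_arm", "payload": {"delta_pos": [[-0.0068,0.0019,0],[-0.0068,0.0019,0],[-0.0068,0.0019,0],[-0.0068,0.0019,0]], "turn": [8,8,8,8]}}

```text
t: 10.95
ee_pos: [0.6226, 0.2176, 0.0322]
ee_rot: [3.14, -0.002, 1.121]
ft_force: [2.3, 1.1, 0.2]
grip_width: -0.0
gripper_force: 0.7
```

```bash
python3 look.py side pics/s5.png
```

```text
t 10.95 bed TCP mm [ 51.6 172.5  32.2] rot [ 3.140e+00 -2.000e-03  1.121e+00] f [2.3 1.1 0.2] grip -0.0003327934086536184
```

Run:
```python
import cv2,numpy as np
A=[cv2.imread(f"pics/{n}.png")[205:280,230:330] for n in("s4","s5")]
cv2.imwrite("pics/c45.png",cv2.resize(np.hstack(A),None,fx=4,fy=4,interpolation=cv2.INTER_CUBIC))
```

>>> {"api": "jog_arm", "payload": {"delta_pos": [[-0.0068,0.0019,0],[-0.0068,0.0019,0],[-0.0068,0.0019,0],[-0.0068,0.0019,0],[-0.0068,0.0019,0],[-0.0068,0.0019,0],[-0.0068,0.0019,0]], "turn": [8,8,8,8,8,8,8]}}

```text
t: 11.88
ee_pos: [0.5961, 0.1774, 0.0324]
ee_rot: [3.141, -0.002, 0.146]
ft_force: [1.4, -0.5, 0.3]
grip_width: 0.002
gripper_force: 0.7
```

```bash
python3 look.py; python3 -c "
from bench import *;print(get_obs()['joints'].round(2))"
```

```text
t 11.875 bed TCP mm [ 30.5 129.2  32.4] rot [ 3.141e+00 -2.000e-03  1.460e-01] f [ 1.4 -0.5  0.3] grip 0.0020150435382152265
[ 0.2   0.32  1.42 -0.    1.4   1.62]
```

>>> {"api": "jog_arm", "payload": {"delta_pos": [[-0.0034,0.0011,0],[-0.0034,0.0011,0],[-0.0034,0.0011,0],[-0.0034,0.0011,0]], "turn": [4,4,4,4]}}

```text
t: 12.38
ee_pos: [0.5826, 0.1725, 0.0324]
ee_rot: [3.141, -0.002, -0.131]
ft_force: [0.7, -1.1, 0.6]
grip_width: 0.0
gripper_force: 0.6
```

```bash
python3 look.py
```

```text
t 12.375 bed TCP mm [ 17.8 122.6  32.4] rot [ 3.141e+00 -2.000e-03 -1.310e-01] f [ 0.7 -1.1  0.6] grip 0.00022891359294445425
```

The force is still only the catch's own friction, so I'll creep on to the stop.

>>> {"api": "jog_arm", "payload": {"delta_pos": [[-0.001,0,0],[-0.001,0,0],[0,0,0]], "turn": [0,0,0]}}

```text
t: 12.75
ee_pos: [0.5814, 0.1727, 0.0324]
ee_rot: [3.142, -0.003, -0.13]
ft_force: [4.8, -2.1, -0.0]
grip_width: 0.0
gripper_force: 2.5
```

>>> {"api": "jog_arm", "payload": {"delta_pos": [[-0.001,0,0],[-0.001,0,0],[0,0,0]], "turn": [0,0,0]}}

```text
t: 13.12
ee_pos: [0.5813, 0.1727, 0.0326]
ee_rot: [-3.141, -0.007, -0.131]
ft_force: [8.7, -1.8, -1.9]
grip_width: -0.002
gripper_force: 4.6
```

The force rises to 8.7 N with no further motion, so the catch is at its stop. Backing off, rising clear and checking.

>>> {"api": "jog_arm", "payload": {"delta_pos": [[0.01,0,0],[0.02,0,0],[0,0,-0.04],[0,0,-0.06],[0,0,-0.06],[0.04,0.04,0],[-0.04,0.05,0],[-0.05,0.05,0],[-0.05,0.04,0],[0,0,0],[0,0,0]], "turn": [0,0,0,0,0,0,0,0,0,0,0]}}

```text
t: 14.5
ee_pos: [0.4942, 0.0114, 0.1922]
ee_rot: [-3.14, -0.0, -0.13]
ft_force: [0.6, 0.4, 0.6]
grip_width: 0.003
gripper_force: 0.0
```

```bash
python3 look.py side pics/e1.png; python3 look.py scene pics/e2.png
python3 - <<'E'
import cv2,numpy as np
a=cv2.imread("pics/e1.png")[200:325,225:375];b=cv2.imread("pics/e2.png")[200:310,240:440]
a=cv2.resize(a,(360,300),interpolation=cv2.INTER_CUBIC);b=cv2.resize(b,(800,440)[:2],interpolation=cv2.INTER_CUBIC)
a2=cv2.resize(cv2.imread("pics/e1.png")[205:270,230:320],None,fx=2.45,fy=2.45,interpolation=cv2.INTER_CUBIC)
cv2.imwrite("pics/e.png",np.hstack([cv2.resize(cv2.imread("pics/e1.png")[200:325,225:345],(384,400),interpolation=cv2.INTER_CUBIC),cv2.resize(cv2.imread("pics/e2.png")[205:305,340:440],(400,400),interpolation=cv2.INTER_CUBIC)]))
E
```

```text
t 14.5 bed TCP mm [-48.8 -48.7 192.2] rot [-3.14 -0.   -0.13] f [0.6 0.4 0.6] grip 0.0031085989595056453
t 14.55 bed TCP mm [-48.3 -48.5 192.3] rot [-3.141 -0.    -0.13 ] f [0.5 0.2 0.3] grip -0.0001742662798530198
```

View pics/e.png

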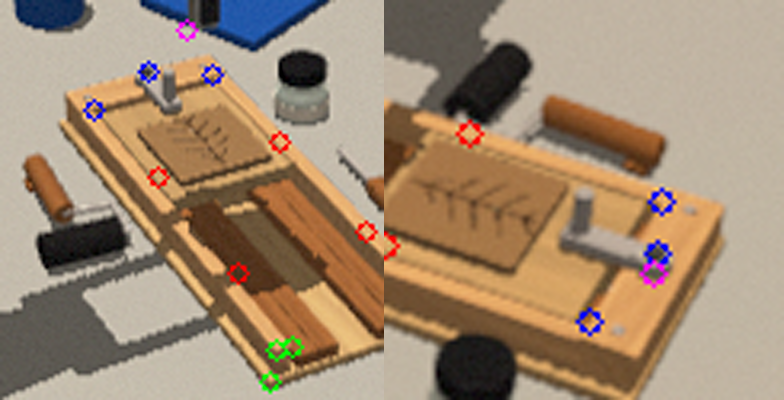

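The board lies flush between the rails (left panel, around (200,150)). The catch lies along the bed over the board's end, with its post at (168,85) on the left and (583,205) on the right. The roller, jar and gouge look undisturbed and the arm is clear.

```bash
python3 -c "
from bench import *;print(sign_off())"
```

```text
the job is handed in; nothing more can be done
None
```

The board is seated flush in its notches, the catch is turned to its stop across the board's end, the arm is clear, and I handed the job in at about 14.6 s; no verdict came back.

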